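Quarter turns on the spoke nipples of a hand-cart wheel

TASK

The small cart wheel lying on the bench stand has three upright spoke nipples around its rim. Going clockwise (seen from above) from the tyre valve, turn the first nipple and then the second one each a quarter turn clockwise, so that the blade of each ends in line with its spoke. Finish the first before starting the second, and leave the third as it is.

Things in the scene. Friction and masses are not known exactly. Their poses are not given: they have to be found in the camera images.
- wheel: Cart wheel flat on a dark stand, fixed. Black tyre 244 mm across, top at z 63 mm; grey rim, radius 75 to 103, top at 60; hub 48 mm across, top at 74; six thin spokes. Origin on the axis at bench height, z up, x to the valve: round black stub, 14 mm thick, top at 78, on the rim at radius 90. Three nipples stand on the rim over every second spoke. Angles are counterclockwise from x, seen from above.
- nip1 (a joint): First brass nipple clockwise from the valve, at -60 deg of the wheel frame, radius 90 mm. On a 16 mm stem stands a flat blade 12 mm thick, 36 long, z 74 to 104 mm, centred on the vertical axis it turns about. Value (rad) grows CLOCKWISE from above: about 0 (+-0.12) at start, blade crosswise to the spoke; 1.571 = blade radial. Stops at -0.6 and 3.3; friction 0.06 N m, no detents, stays where left.
- nip2 (a joint): Second nipple clockwise from the valve, opposite it: at 180 deg of the wheel frame, radius 90 mm. Same shape, heights, start, friction and joint values as nip1 (0 = blade crosswise to its spoke, 1.571 = a quarter turn clockwise, blade radial).
- nip3 (a joint): Third nipple clockwise from the valve, at +60 deg of the wheel frame, radius 90 mm. Same shape and joint values as nip1. To be left alone.

How it is judged:
On the way, in this order (a step that is already met when the one before it is completed fails the run):
1. the first nipple stands a quarter turn on, the second not yet turned (value of joint nip1 between 1.3 and 1.84 rad and value of joint nip2 between -0.35 and 0.35 rad), for 0.2 s.
2. the second nipple stands a quarter turn on, the first still so (value of joint nip1 between 1.3 and 1.84 rad and value of joint nip2 between 1.3 and 1.84 rad), for 0.2 s.
At the end, for the whole second after the job is handed in: The first and the second nipple clockwise from the valve each stand a quarter turn clockwise from crosswise, in line with their spokes to within 15 degrees (joint values 1.30 to 1.84), and the third is where it was (within 20 degrees of crosswise) (all of step 2 and value of joint nip3 between -0.35 and 0.35 rad); the robot touches nothing.
It fails at once if the third nipple is turned more than 20 degrees from crosswise (value of joint nip3 above 0.35 rad or value of joint nip3 below -0.35 rad).
It also fails if it takes over 51 s, if anything falls off the work surface, if the arm or the gripper's body presses on something with over 40 N, if the wrist force passes 120 N, or if a joint passes its speed limit or range.

ROBOT

A 6-joint arm with a two-finger parallel gripper is mounted at the origin on the work surface. World frame = base frame: x ahead of the robot, y to its left, z up, the work surface at z = 0. Lengths are in m, angles in rad, forces in N, time in s.
With the tool pointing down it reaches from about 0.35 to 0.975 m from the base axis. Payload 4.9 kg.
Tool frame: the origin (TCP) lies at the very end of the fingers, on their centre line; the grasp point (between the pads) lies 19 mm behind it; z points along the fingers, x is the direction in which the jaws open and shut, and the axes are right-handed (so a half turn about z gives the same grasp; the last joint's range is limited). The gripper opens to 85 mm and grips with 20 to 120 N. Pads are 22 mm wide; open, the fingers measure 114 mm over their backs; the gripper's body (76 mm by 85 mm) begins 54 mm behind the grasp point. The pads swing forward as they close: fully open they stand 13 mm farther back than shut.
Start: joints at [-1.353, 0.053, 1.613, -0, 1.476, -0.119], TCP at [0.207, -0.59, 0.231] pointing down, gripper open.
Joint ranges: [-3.01, 3.01], [-1.01, 2.22], [0.06, 2.58], [-1.02, 4.17], [0.09, 2.62], [-3.14, 3.14]. Speed limits (rad/s): [2.57, 2.57, 3.14, 3.14, 3.14, 3.14].

INTERFACE

Orientations are given as a unit quaternion [w, x, y, z].
In Python, from plant import * gives the robot as it stands.
- The arm moves only by the shell command python3 -m inch 'ROWS'. ROWS is text: rows parted by semicolons, each of 7 numbers parted by spaces: the shift along the tool's x, y, z in m, then the turn, a rotation vector about the tool's x, y, z in rad, then the closure, from 0 (fully open) to 1 (shut). A call has 1 to 10 rows; each row shifts and turns the commanded pose from where the row before left it, along the tool's axes as they then stand; what a row does not reach is not made up. A row lasts 1/12 s, in which the tool goes at most 41.7 mm and 7.16 degrees, less where a joint would pass 70% of its speed; a pose out of reach is approached as far as the arm can. A call with a gripper value outside its range is refused whole. The fingers move at their own pace and stop on an object; the grip force is fixed at half the most. Time passes only in rows, so rows that do not move let the fingers close. It gives the time, the measured TCP pose, the force and the opening at its end, in the units of the state.
- state(): the state, without advancing time (a new reading comes with each control period).
- grab_frame(name): name is "side" or "top"; returns the picture (480x640x3 uint8, blue, green, red); there is no depth.
- camera_info(name): a dict with "vertical_fov" (degrees; the focal length in pixels is half the picture's height over the tangent of half this angle, whatever the lens; pixels are square), "cx", "cy" (the principal point, pixels), "origin" and "rotation" of the camera in the world. Camera axes: x right, y down, z forward; pixel columns grow to the right and rows downward; lengths in m; the calibration is good to about 2 mm. A picture is of the moment at which its call begins. camera_info takes no time and is no camera call.
- job_done(): hands the job in, once; it reports no verdict.
The state is a dict: "time": time; "joint_pos": joint angles; "joint_vel": joint speeds; "joint_efforts": joint torques, N m; "tool_pos": TCP position; "tool_rot": TCP orientation; "contact_force": force on the tool from outside, world axes, zero at the start; "ft_torque": the same for the moment, N m; "gripper_width": opening from 0.0 (shut) to 1.0 (fully open).
Only numpy, scipy, OpenCV 4.12 (cv2) and the standard library are available. Lean on these libraries where they do the work, as an engineer would, in place of code of your own. Each camera call takes 0.05 s, during which the arm holds its last target.

## Working session

There is one attempt and no reset: what is moved stays moved. The work goes in short steps, Python scripts to look and compute and a shell command to move; the robot and the scene stay as the last step left them, time stands still between calls to the robot, and variables do not carry over. Pictures are saved under pics/ and viewed, and the job is handed in when it is done.

```bash
ls; mkdir -p pics; python3 - <<'E'
from plant import *
import cv2
for n in("top","side"):
    cv2.imwrite(f"pics/{n}0.png",grab_frame(n)); print(n,camera_info(n))
s=state();print(s)
E
```

```text
pics
top {'vertical_fov': 48.78890051435083, 'cx': 325.2512930413749, 'cy': 243.079695255372, 'origin': array([0.49475179, 0.01304623, 0.791008  ]), 'rotation': array([ 0.03488324, -0.70101378,  0.71165225, -0.03023118])}
side {'vertical_fov': 48.59806557098336, 'cx': 318.40186353559596, 'cy': 241.35708573300985, 'origin': array([ 0.35738113, -0.3458567 ,  0.56399153]), 'rotation': array([-0.33673322,  0.9041892 , -0.24877956,  0.08462485])}
{'time': 0.1, 'joint_pos': array([-1.35298172e+00,  5.33365731e-02,  1.61418817e+00, -7.80757860e-08,
        1.47598280e+00, -1.18956638e-01]), 'joint_vel': array([ 1.65437709e-03, -1.44008761e-03, -4.12338259e-03,  3.62385646e-04,
       -1.45721398e-03, -8.07328082e-06]), 'joint_efforts': array([ 1.18174128e-03, -3.94901526e+01, -3.71363068e+01,  2.89287834e-05,
        3.89887151e-03,  1.21625717e-05]), 'tool_pos': array([ 0.20642724, -0.58931947,  0.23013879]), 'tool_rot': array([-6.42709572e-04,  8.15610270e-01, -5.78600873e-01, -7.09665623e-04]), 'contact_force': array([-0.18677425, -0.21021205, -0.43673914]), 'ft_torque': array([-0.00601081, -0.00936457,  0.007731  ]), 'gripper_width': 1.004448885424129}
```

View pics/top0.png

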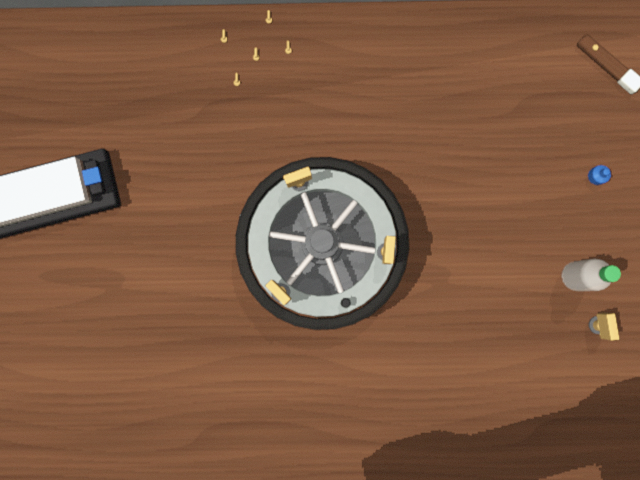

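View pics/side0.png

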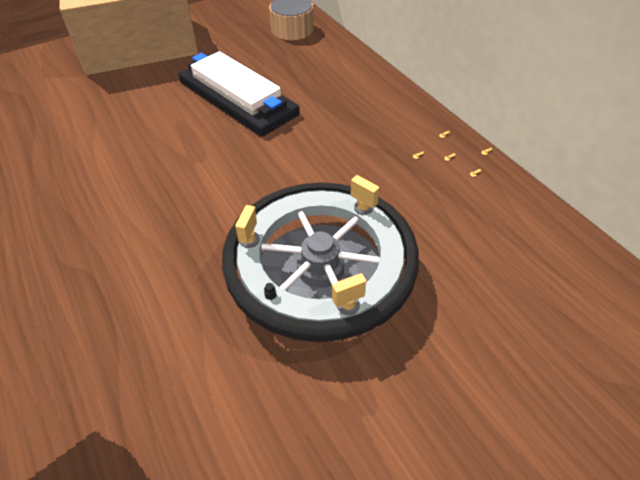

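```bash
python3 - <<'E'
import cv2
a=cv2.imread("pics/top0.png")[150:335,230:415]; b=cv2.imread("pics/side0.png")[170:350,215:425]
cv2.imwrite("pics/topz.png",cv2.resize(a,None,fx=3.2,fy=3.2,interpolation=cv2.INTER_CUBIC))
cv2.imwrite("pics/sidez.png",cv2.resize(b,None,fx=3.2,fy=3.2,interpolation=cv2.INTER_CUBIC))
E
```

```text
(no output)
```

View pics/topz.png

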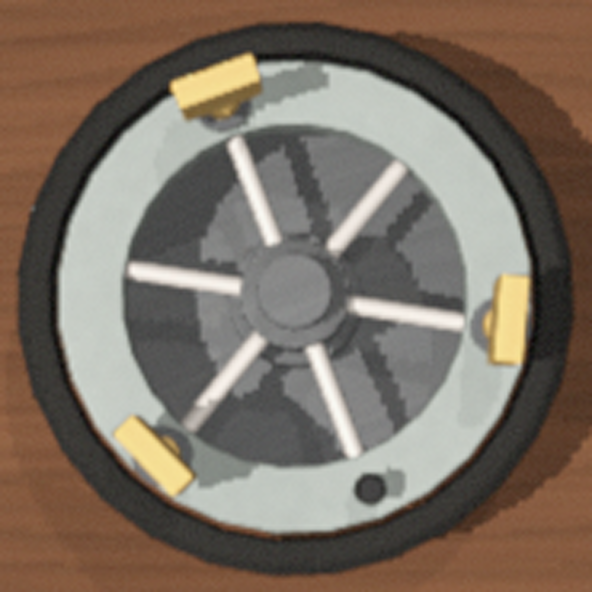

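View pics/sidez.png

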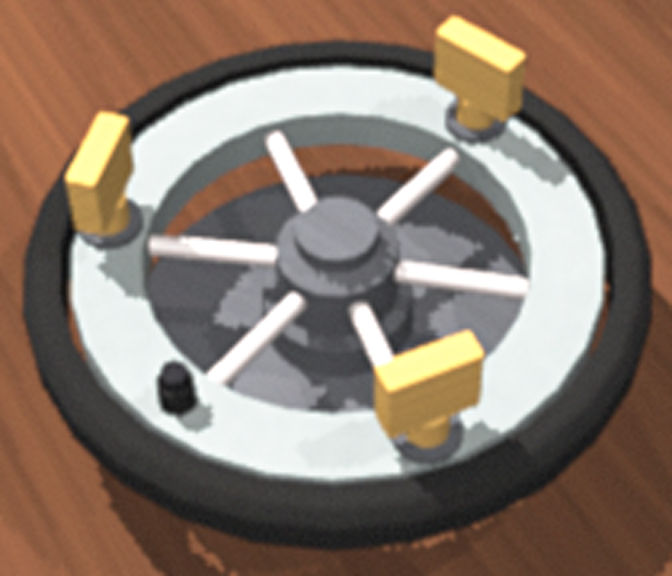

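```bash
cat >h.py <<'E'
from plant import *
import numpy as np, cv2
from scipy.spatial.transform import Rotation as R
from scipy.optimize import least_squares
def cam(n):
    c=camera_info(n); q=c["rotation"]; Rm=R.from_quat([q[1],q[2],q[3],q[0]]).as_matrix()
    return Rm,np.array(c["origin"]),240/np.tan(np.radians(c["vertical_fov"]/2)),c["cx"],c["cy"]
def proj(n,P):
    Rm,o,f,cx,cy=cam(n); p=(np.atleast_2d(P)-o)@Rm
    return np.c_[f*p[:,0]/p[:,2]+cx,f*p[:,1]/p[:,2]+cy]
def plane(n,uv,z):
    Rm,o,f,cx,cy=cam(n); uv=np.atleast_2d(uv)
    d=np.c_[(uv[:,0]-cx)/f,(uv[:,1]-cy)/f,np.ones(len(uv))]@Rm.T
    return o+d*((z-o[2])/d[:,2])[:,None]
def tz(p): return np.array(p)/3.2+[230,150]
def sz(p): return np.array(p)/3.2+[215,170]
E
python3 - <<'E'
from h import *
T=tz([(294,290),(370,488),(154,454),(214,80),(513,320)]);S=sz([(338,228),(174,370),(101,149),(482,45),(429,362)])
Z=[.074,.078,.104,.104,.104]
def pts(v):
    x,y,t=v
    L=[(0,0)]+[(.09*np.cos(t+a),.09*np.sin(t+a)) for a in np.radians([0,-60,180,60])]
    return np.array([(x+l[0],y+l[1],z) for l,z in zip(L,Z)])
for n,U in(("top",T),("side",S)):
    r=least_squares(lambda v:(proj(n,pts(v))-U).ravel(),[.5,0,3]); print(n,r.x,np.degrees(r.x[2]),r.fun.round(1))
r=least_squares(lambda v:np.r_[(proj("top",pts(v))-T).ravel(),(proj("side",pts(v))-S).ravel()],[.5,0,3]);print(r.x,r.fun.round(1));print(pts(r.x))
# blade dirs
c=lambda a,n:plane(n,a,.104)
for nm,n,f,q in[("nip1","top",tz,[(131,414),(192,472),(178,495),(114,433)]),("nip1","side",sz,[(104,113),(131,120),(103,186),(68,178)]),("nip2","side",sz,[(454,15),(525,53),(513,73),(436,36)]),("nip2t","top",tz,[(171,92),(252,54),(261,72),(180,110)]),("nip3","top",tz,[(500,277),(526,277),(522,364),(497,364)])]:
    P=c(f(q),n)[:,:2]; m=P.mean(0);u,s,vt=np.linalg.svd(P-m);print(nm,n,m.round(4),s,np.degrees(np.arctan2(vt[0,1],vt[0,0]))%180)
print(R.from_quat(np.roll(state()["tool_rot"],-1)).as_matrix().round(3))
E
```

```text
top [0.56442519 0.02170545 3.49076438] 200.0060661061902 [ 0.1  0.   0.2  0.4 -0.4  0.3  0.6  0.  -0.4 -0.7]
side [0.56649226 0.01861775 3.48357964] 199.59441098017783 [-0.1  0.2 -0.1  0.6 -0.7 -0.7  0.5 -0.3  0.3 -0.1]
[0.56568339 0.0201856  3.48770599] [ 1.2 -0.9  1.1 -0.5  0.6 -0.9  1.9 -1.   0.7 -1.5 -1.3 -0.4 -1.1  0.1
 -1.9 -1.  -0.9 -1.  -0.8 -0.9]
[[ 0.56568339  0.0201856   0.074     ]
 [ 0.48102054 -0.01034638  0.078     ]
 [ 0.49691049  0.07823979  0.104     ]
 [ 0.65034624  0.05071757  0.104     ]
 [ 0.54979343 -0.06840057  0.104     ]]
nip1 top [0.496  0.0791] [0.03514886 0.01039364] 44.988939339563956
nip1 side [0.4985 0.0756] [0.03454043 0.01257905] 44.93027423290707
nip2 side [0.6506 0.0492] [0.03533333 0.0131766 ] 109.9996360913884
nip2t top [0.6482 0.0524] [0.03692887 0.00842873] 114.55942736859134
nip3 top [ 0.5478 -0.0667] [0.0355265  0.01034662] 175.951809236137
[[ 0.33  -0.944 -0.   ]
 [-0.944 -0.33   0.002]
 [-0.002 -0.    -1.   ]]
```

```bash
cat >>h.py <<'E'
def rem(x,y,z,yaw):
    s=state(); M=R.from_quat(np.roll(s["tool_rot"],-1)).as_matrix(); p=np.array(s["tool_pos"])
    T=np.array([[np.cos(np.radians(yaw)),np.sin(np.radians(yaw)),0],[np.sin(np.radians(yaw)),-np.cos(np.radians(yaw)),0],[0,0,-1.]]).T
    c,w=np.radians(yaw),0
    tx=np.array([np.cos(c),np.sin(c),0]);tzv=np.array([0,0,-1.]);T=np.c_[tx,np.cross(tzv,tx),tzv]
    print("t",s["time"],"pos",p.round(4),"yaw",np.degrees(np.arctan2(M[1,0],M[0,0])).round(2),"j6",s["joint_pos"][5].round(2))
    print("shift now-axes",(M.T@(np.array([x,y,z])-p)).round(4),"rotvec",R.from_matrix(M.T@T).as_rotvec().round(4),"in new axes",(T.T@(np.array([x,y,z])-p)).round(4), "F",s["contact_force"].round(1),"tq",s["ft_torque"].round(2),"w",s["gripper_width"])
E
python3 -c "
from h import *
rem(.497,.078,.2,-45)"
```

```text
t 0.1 pos [ 0.2064 -0.5893  0.2301] yaw -70.7 j6 -0.12
shift now-axes [-0.5338 -0.4948  0.0313] rotvec [-0.0006  0.0018 -0.4486] in new axes [-0.2664 -0.6773  0.0301] F [-0.2 -0.2 -0.4] tq [-0.01 -0.01  0.01] w 1.004448885424129
```

```bash
python3 -m inch '-0.029 -0.027 0 0 0 0 0;-0.029 -0.027 0 0 0 0 0;-0.029 -0.027 0 0 0 0 0;-0.029 -0.027 0 0 0 0 0;-0.029 -0.027 0 0 0 0 0;-0.029 -0.027 0 0 0 0 0;-0.029 -0.027 0 0 0 0 0;-0.029 -0.027 0 0 0 0 0;-0.029 -0.027 0 0 0 0 0;-0.029 -0.027 0 0 0 0 0'; python3 -m inch '-0.029 -0.027 0 0 0 -0.11 0;-0.03 -0.022 0 0 0 -0.11 0;-0.02 -0.03 0 0 0 -0.11 0;-0.02 -0.034 0 0 0 -0.11 0;-0.015 -0.035 0 0 0 0 0;-0.015 -0.035 0 0 0 0 0';python3 -c "
from h import *
rem(.497,.078,.2,-45)"
```

```text
time: 0.93
tool_pos: [0.3656, -0.225, 0.2309]
tool_rot: [-0.0, 0.815, -0.579, -0.0]
contact_force: [1.4, -0.1, -0.2]
gripper_width: 0.998
time: 1.43
tool_pos: [0.4465, -0.012, 0.231]
tool_rot: [0.0, 0.922, -0.387, 0.0]
contact_force: [-0.2, -1.2, 1.3]
gripper_width: 0.997
t 1.4333 pos [ 0.4465 -0.012   0.231 ] yaw -45.47 j6 0.6
shift now-axes [-0.0288 -0.0992  0.031 ] rotvec [-0.     -0.0002 -0.0083] in new axes [-0.0279 -0.0994  0.031 ] F [-0.2 -1.2  1.3] tq [-0.02 -0.04  0.02] w 0.997381066238069
```

```bash
python3 -m inch '0 0 0 0 0 0 0;0 0 0 0 0 0 0';python3 -c "
from h import *
rem(.497,.078,.15,-45)"
```

```text
time: 1.6
tool_pos: [0.4464, -0.0123, 0.2308]
tool_rot: [0.0, 0.923, -0.385, -0.001]
contact_force: [0.2, -0.5, 0.7]
gripper_width: 1.004
t 1.6 pos [ 0.4464 -0.0123  0.2308] yaw -45.24 j6 0.6
shift now-axes [-0.0284 -0.0996  0.0807] rotvec [ 0.001   0.0009 -0.0041] in new axes [-0.028  -0.0997  0.0808] F [ 0.2 -0.5  0.7] tq [-0.02  0.    0.02] w 1.0038711746640698
```

```bash
python3 -m inch '-0.0095 -0.0332 0.02 0 0 0 0;-0.0095 -0.0332 0.02 0 0 0 0;-0.0093 -0.0332 0.02 0 0 0 0;0 0 0.02 0 0 0 0;0 0 0 0 0 0 0;0 0 0 0 0 0 0';python3 - <<'E'
from h import *
cv2.imwrite("pics/side1.png",grab_frame("side"))
rem(.497,.078,.074,-45)
E
```

```text
time: 2.1
tool_pos: [0.4964, 0.0747, 0.1499]
tool_rot: [0.001, 0.922, -0.387, -0.002]
contact_force: [0.4, -0.0, 0.1]
gripper_width: 0.996
t 2.15 pos [0.4975 0.0746 0.1516] yaw -45.6 j6 0.8
shift now-axes [-0.0028 -0.0021  0.0776] rotvec [ 0.0007  0.     -0.0105] in new axes [-0.0028 -0.0021  0.0776] F [-0.7 -0.4  0.9] tq [ 0.05  0.04 -0.  ] w 1.000315971490956
```

View pics/side1.png

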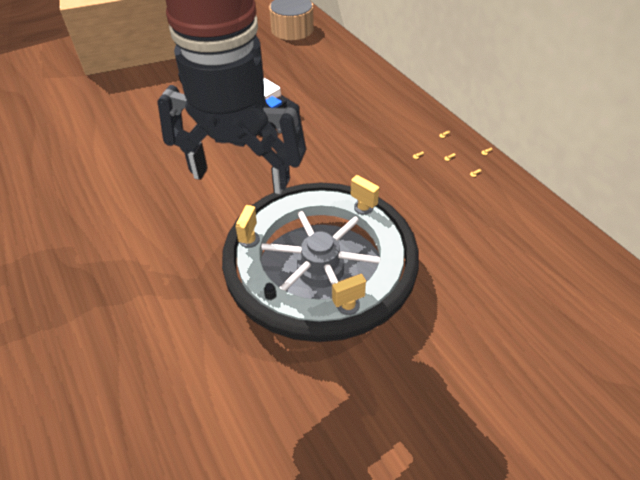

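The gripper is above nip1, with fingertips at about (198,176) and (279,189) on either side of the blade at (247,225). Next I'll correct a few mm and descend.

```bash
python3 -m inch '-0.003 -0.002 0.02 0 0 0 0;0 0 0.02 0 0 0 0;0 0 0.02 0 0 0 0;0 0 0.017 0 0 0 0;0 0 0 0 0 0 0;0 0 0 0 0 0 0';python3 - <<'E'
from h import *
cv2.imwrite("pics/side2.png",grab_frame("side")[100:340,100:420].repeat(2,0).repeat(2,1))
rem(.497,.078,.074,-45)
E
```

```text
time: 2.65
tool_pos: [0.4972, 0.0784, 0.0753]
tool_rot: [-0.0, 0.922, -0.388, 0.0]
contact_force: [0.5, -0.2, -0.0]
gripper_width: 0.998
t 2.7 pos [0.4981 0.0786 0.0763] yaw -45.58 j6 0.8
shift now-axes [-0.0003  0.0012  0.0023] rotvec [-0.0019 -0.002  -0.0101] in new axes [-0.0004  0.0012  0.0023] F [0.3 0.1 0.2] tq [-0.    0.05 -0.02] w 1.0052361933827647
```

View pics/side2.png

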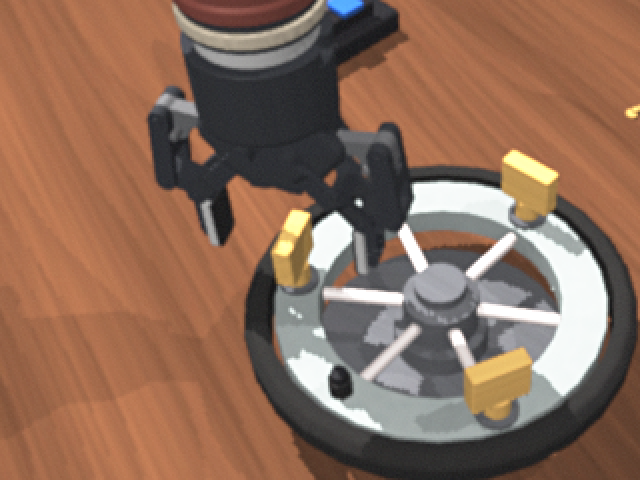

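Both pads straddle the nip1 blade, roughly centred (zoomed: blade at (293,250), tips at (218,240) and (366,268)). Closing now.

```bash
python3 -m inch '0 0 0.002 0 0 0 0.7;0 0 0 0 0 0 0.8;0 0 0 0 0 0 1;0 0 0 0 0 0 1;0 0 0 0 0 0 1;0 0 0 0 0 0 1;0 0 0 0 0 0 1';python3 - <<'E'
from h import *
rem(.497,.078,.074,-45)
E
```

```text
time: 3.28
tool_pos: [0.4973, 0.0794, 0.0728]
tool_rot: [0.0, 0.922, -0.387, 0.0]
contact_force: [-0.4, -0.8, 2.9]
gripper_width: 0.126
t 3.2833 pos [0.4973 0.0794 0.0728] yaw -45.49 j6 0.8
shift now-axes [ 0.0008  0.0012 -0.0012] rotvec [-0.0002 -0.0006 -0.0085] in new axes [ 0.0008  0.0012 -0.0012] F [-0.4 -0.8  2.9] tq [-0.13  0.01 -0.07] w 0.12631828084512234
```

```bash
python3 -m inch '0 0 0 0 0 0.05 1;0 0 0 0 0 0.1 1;0 0 0 0 0 0.1 1;0 0 0 0 0 0.1 1;0 0 0 0 0 0.1 1;0 0 0 0 0 0 1'; python3 - <<'E'
from h import *
cv2.imwrite("pics/side3.png",grab_frame("side")[100:340,100:420].repeat(2,0).repeat(2,1))
rem(.497,.078,.074,-130.2)
E
```

```text
time: 3.78
tool_pos: [0.4973, 0.0793, 0.0727]
tool_rot: [0.0, 0.812, -0.583, 0.0]
contact_force: [0.3, -0.8, 2.5]
gripper_width: 0.13
t 3.8333 pos [0.4974 0.0793 0.0728] yaw -71.16 j6 1.25
shift now-axes [ 0.0011  0.0008 -0.0012] rotvec [-8.0000e-04 -4.0000e-04  1.0304e+00] in new axes [ 0.0012 -0.0006 -0.0012] F [ 0.4 -0.8  3.3] tq [-0.3   0.06 -0.09] w 0.12846384783514253
```

View pics/side3.png

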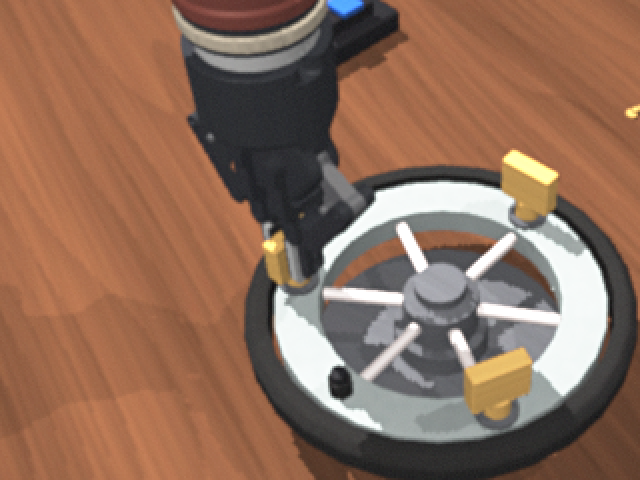

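The blade is in the grip at (280,262) in the zoomed image and turns with it under low force. Continuing.

```bash
python3 -m inch '0 0 0 0 0 0.11 1;0 0 0 0 0 0.11 1;0 0 0 0 0 0.11 1;0 0 0 0 0 0.11 1;0 0 0 0 0 0.11 1;0 0 0 0 0 0.11 1;0 0 0 0 0 0.11 1;0 0 0 0 0 0.11 1;0 0 0 0 0 0.11 1;0 0 0 0 0 0.04 1';python3 -m inch '0 0 0 0 0 0 1;0 0 0 0 0 0 1'; python3 - <<'E'
from h import *
rem(.497,.078,.074,-130.2)
E
```

```text
time: 4.67
tool_pos: [0.4973, 0.0789, 0.0728]
tool_rot: [-0.0, -0.42, 0.908, -0.001]
contact_force: [-1.8, -3.5, 3.2]
gripper_width: 0.129
time: 4.83
tool_pos: [0.4973, 0.079, 0.0728]
tool_rot: [0.0, -0.422, 0.907, -0.001]
contact_force: [-0.4, -3.9, 4.1]
gripper_width: 0.129
t 4.8333 pos [0.4973 0.079  0.0728] yaw -130.13 j6 2.28
shift now-axes [ 0.001  -0.0004 -0.0012] rotvec [-0.0012 -0.0005  0.0012] in new axes [ 0.0009 -0.0004 -0.0012] F [-0.4 -3.9  4.1] tq [-0.69  0.11 -0.03] w 0.1286205509614449
```

Release, rise.

```bash
python3 -m inch '0 0 0 0 0 0 0;0 0 0 0 0 0 0;0 0 0 0 0 0 0;0 0 0 0 0 0 0;0 0 0 0 0 0 0;0 0 0 0 0 0 0'; python3 -m inch '0 0 -0.03 0 0 0 0;0 0 -0.03 0 0 0 0;0 0 -0.02 0 0 0 0;0 0 0 0 0 0 0';python3 - <<'E'
from h import *
cv2.imwrite("pics/side4.png",grab_frame("side")[100:340,100:420].repeat(2,0).repeat(2,1))
rem(.6503,.0507,.154,20.5)
E
```

```text
time: 5.33
tool_pos: [0.4968, 0.0797, 0.0721]
tool_rot: [-0.0, -0.42, 0.907, 0.0]
contact_force: [0.4, 0.4, -0.0]
gripper_width: 0.96
time: 5.67
tool_pos: [0.5003, 0.0797, 0.1581]
tool_rot: [0.005, -0.42, 0.907, -0.002]
contact_force: [0.9, 0.3, 1.1]
gripper_width: 0.998
t 5.7167 pos [0.4989 0.0796 0.1554] yaw -130.28 j6 2.28
shift now-axes [-0.0758 -0.1342  0.0023] rotvec [-0.007  -0.0045 -2.6316] in new axes [0.1316 0.0801 0.0014] F [ 0.1 -0.2 -0.4] tq [-0.02 -0.04  0.02] w 0.9955311645113527
```

View pics/side4.png

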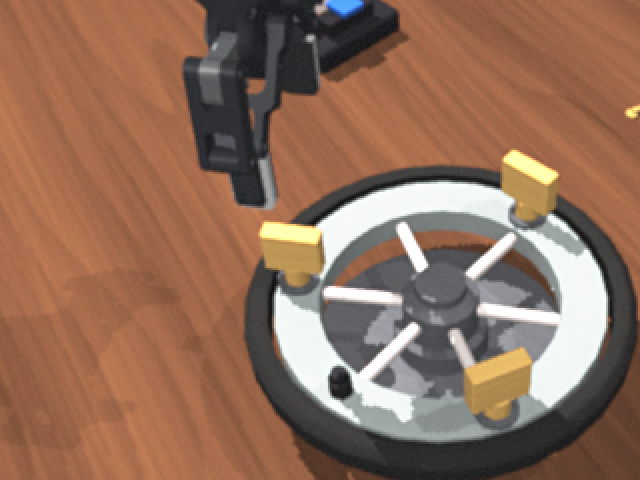

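nip1's blade, top edge (262,225)–(322,227) zoomed, now lies along its spoke. Next is nip2.

```bash
python3 -m inch '-0.019 -0.0335 0 0 0 0 0;-0.019 -0.0335 0 0 0 0 0;-0.019 -0.0335 0 0 0 0 0;-0.019 -0.0335 0 0 0 0 0;0 0 0 0 0 -0.11 0;0 0 0 0 0 -0.11 0;0 0 0 0 0 -0.11 0;0 0 0 0 0 -0.11 0;0 0 0 0 0 -0.11 0;0 0 0 0 0 -0.11 0'; python3 -m inch '0 0 0 0 0 -0.12 0;0 0 0 0 0 -0.12 0;0 0 0 0 0 -0.12 0;0 0 0 0 0 -0.12 0;0 0 0 0 0 -0.12 0;0 0 0 0 0 -0.12 0;0 0 0 0 0 -0.12 0;0 0 0 0 0 -0.12 0;0 0 0 0 0 -0.12 0;0 0 0 0 0 -0.12 0';python3 -m inch '0 0 0 0 0 -0.12 0;0 0 0 0 0 -0.12 0;0 0 0 0 0 -0.12 0;0 0 0 0 0 -0.12 0;0 0 0 0 0 -0.12 0;0 0 0 0 0 -0.12 0;0 0 0 0 0 -0.05 0;0 0 0 0 0 0 0;0 0 0 0 0 0 0'; python3 - <<'E'
from h import *
cv2.imwrite("pics/side5.png",grab_frame("side")[60:300,160:480].repeat(2,0).repeat(2,1))
rem(.6503,.0507,.074,20.5)
E
```

```text
time: 6.55
tool_pos: [0.6472, 0.0509, 0.1497]
tool_rot: [-0.001, -0.694, 0.72, 0.001]
contact_force: [-0.8, 0.9, 0.5]
gripper_width: 0.998
time: 7.38
tool_pos: [0.6472, 0.0509, 0.1498]
tool_rot: [0.0, 0.979, -0.203, -0.002]
contact_force: [0.3, -0.4, -0.7]
gripper_width: 1.001
time: 8.13
tool_pos: [0.6474, 0.0509, 0.1505]
tool_rot: [-0.0, 0.984, 0.176, -0.001]
contact_force: [0.1, 0.2, -0.9]
gripper_width: 0.996
t 8.1833 pos [0.6476 0.0509 0.1508] yaw 20.32 j6 -0.39
shift now-axes [0.0026 0.0012 0.0768] rotvec [-0.0009  0.0019 -0.0031] in new axes [0.0024 0.0011 0.0768] F [-0.5  0.5  0.4] tq [ 0.01 -0.02  0.01] w 1.0023552684608013
```

View pics/side5.png

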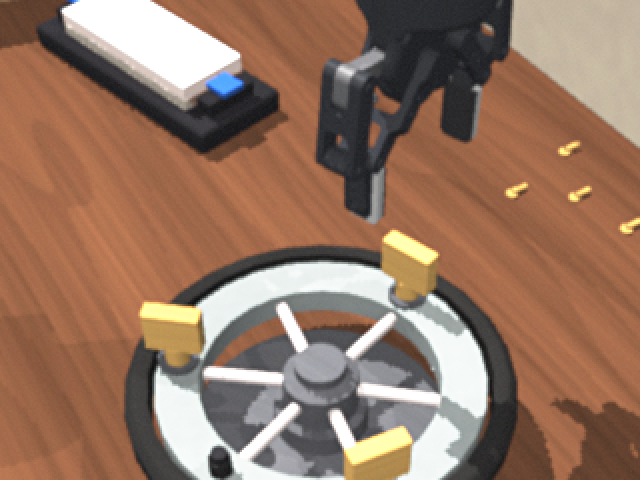

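The fingertips, at about (372,215) and (462,135) zoomed, stand either side of nip2's blade at (410,262). Correcting 2.5 mm and descending.

```bash
python3 -m inch '0.0025 0.001 0.02 0 0 0 0;0 0 0.02 0 0 0 0;0 0 0.02 0 0 0 0;0 0 0.017 0 0 0 0;0 0 0 0 0 0 0;0 0 0 0 0 0 0';python3 - <<'E'
from h import *
cv2.imwrite("pics/side6.png",grab_frame("side")[60:300,160:480].repeat(2,0).repeat(2,1))
rem(.6503,.0507,.074,20.5)
E
```

```text
time: 8.68
tool_pos: [0.6498, 0.0508, 0.0737]
tool_rot: [-0.0, 0.984, 0.177, -0.002]
contact_force: [-0.7, -0.2, 0.2]
gripper_width: 1.002
t 8.7333 pos [0.6511 0.0508 0.0755] yaw 20.37 j6 -0.39
shift now-axes [-0.0008 -0.0002  0.0015] rotvec [-0.0001  0.0001 -0.0023] in new axes [-0.0008 -0.0002  0.0015] F [-0.1  0.9 -0.2] tq [ 0.05 -0.02 -0.05] w 0.9986649571992369
```

View pics/side6.png

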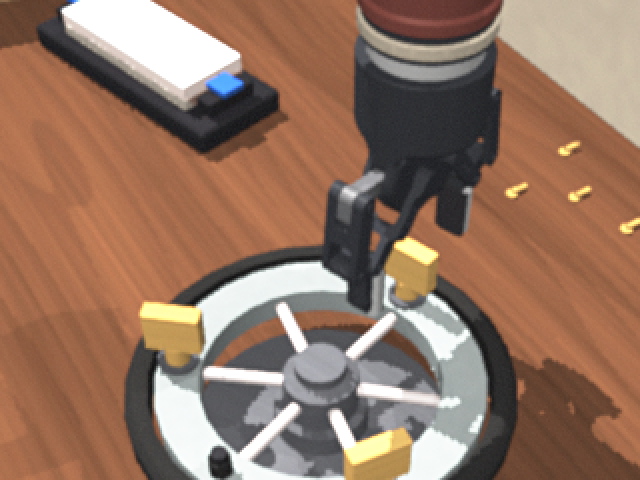

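The pads straddle nip2, with tips at (366,305) and (455,228) and the blade at (412,268) between them. Closing now.

```bash
python3 -m inch '0 0 0.002 0 0 0 0.7;0 0 0 0 0 0 0.8;0 0 0 0 0 0 1;0 0 0 0 0 0 1;0 0 0 0 0 0 1;0 0 0 0 0 0 1;0 0 0 0 0 0 1';python3 - <<'E'
from h import *
rem(.6503,.0507,.074,-70.2)
E
```

```text
time: 9.32
tool_pos: [0.6511, 0.0507, 0.0739]
tool_rot: [0.0, 0.984, 0.177, 0.0]
contact_force: [-2.3, -0.2, 3.0]
gripper_width: 0.126
t 9.3167 pos [0.6511 0.0507 0.0739] yaw 20.39 j6 -0.39
shift now-axes [-0.0007 -0.0003 -0.0001] rotvec [ 0.0000e+00 -1.0000e-04  1.5811e+00] in new axes [-0.0003  0.0007 -0.0001] F [-2.3 -0.2  3. ] tq [-0.02  0.29 -0.03] w 0.1264537506875499
```

```bash
python3 -m inch '0 0 0 0 0 0.05 1;0 0 0 0 0 0.1 1;0 0 0 0 0 0.1 1;0 0 0 0 0 0.1 1;0 0 0 0 0 0.1 1;0 0 0 0 0 0.11 1;0 0 0 0 0 0.11 1;0 0 0 0 0 0.11 1'; python3 -m inch '0 0 0 0 0 0.11 1;0 0 0 0 0 0.11 1;0 0 0 0 0 0.11 1;0 0 0 0 0 0.11 1;0 0 0 0 0 0.11 1;0 0 0 0 0 0.11 1;0 0 0 0 0 0.11 1;0 0 0 0 0 0.03 1;0 0 0 0 0 0 1;0 0 0 0 0 0 1'; python3 - <<'E'
from h import *
rem(.6503,.0507,.074,-70.2)
E
```

```text
time: 9.98
tool_pos: [0.65, 0.0507, 0.0738]
tool_rot: [0.0, 0.977, -0.213, -0.001]
contact_force: [-6.6, 0.2, 6.2]
gripper_width: 0.126
time: 10.82
tool_pos: [0.6492, 0.0516, 0.0738]
tool_rot: [0.001, 0.819, -0.574, -0.002]
contact_force: [-9.1, 2.4, 6.5]
gripper_width: 0.128
t 10.8167 pos [0.6492 0.0516 0.0738] yaw -70.12 j6 1.19
shift now-axes [ 0.0012 -0.0007 -0.0002] rotvec [0.0042 0.0029 0.0013] in new axes [ 0.0012 -0.0007 -0.0002] F [-9.1  2.4  6.5] tq [ 0.22  1.33 -0.06] w 0.12827322421211484
```

```bash
python3 -m inch '0 0 0 0 0 0 0;0 0 0 0 0 0 0;0 0 0 0 0 0 0;0 0 0 0 0 0 0;0 0 0 0 0 0 0;0 0 0 0 0 0 0'; python3 -m inch '0 0 -0.03 0 0 0 0;0 0 -0.03 0 0 0 0;0 0 -0.03 0 0 0 0;0 0 -0.03 0 0 0 0;0 0 -0.03 0 0 0 0;0 0 0 0 0 0 0;0 0 0 0 0 0 0';python3 - <<'E'
from h import *
cv2.imwrite("pics/side7.png",cv2.resize(grab_frame("side")[170:350,215:425],None,fx=3.2,fy=3.2,interpolation=cv2.INTER_CUBIC))
rem(.6503,.0507,.154,20.5)
E
```

```text
time: 11.32
tool_pos: [0.6511, 0.0507, 0.0732]
tool_rot: [-0.0, 0.818, -0.575, 0.0]
contact_force: [-0.8, 0.5, -0.0]
gripper_width: 0.959
time: 11.9
tool_pos: [0.6526, 0.0507, 0.2268]
tool_rot: [-0.002, 0.818, -0.575, 0.003]
contact_force: [0.6, -0.3, -0.9]
gripper_width: 1.002
t 11.95 pos [0.6514 0.0507 0.2241] yaw -70.13 j6 1.19
shift now-axes [-0.0004  0.0011  0.0701] rotvec [-7.0000e-04 -1.6000e-03 -1.5819e+00] in new axes [-0.001  -0.0004  0.0701] F [-0.6  0.  -1.7] tq [-0.07  0.    0.02] w 1.0018903173707006
```

View pics/side7.png

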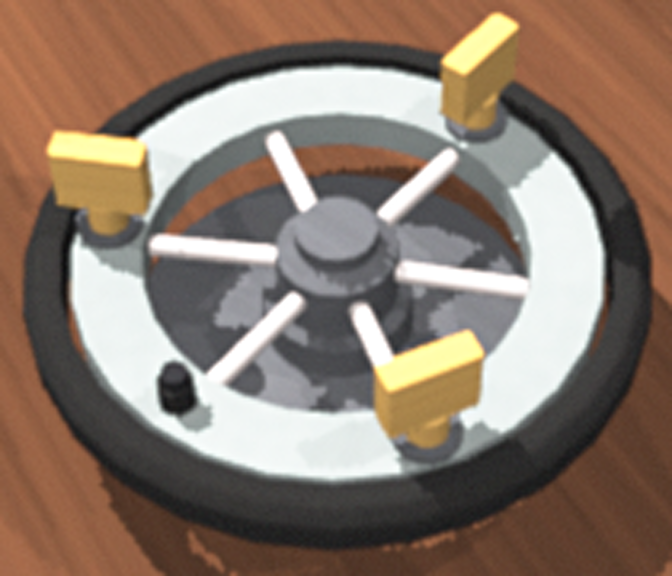

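Both blades now look radial: nip1's top face runs (50,145)–(148,155) and nip2's (453,70)–(509,18). nip3 hasn't changed. I'll check this numerically.

```bash
python3 - <<'E'
from h import *
for nm,q in[("nip1 want 139.8",[(53,131),(147,138),(150,169),(48,157)]),("nip2 want 19.8",[(442,65),(497,13),(519,23),(466,78)]),("nip3 start 176, crosswise 169.8",[(376,372),(473,331),(482,351),(384,393)])]:
    P=plane("side",sz(q),.104)[:,:2]; m=P.mean(0);u,s,vt=np.linalg.svd(P-m);print(nm,m.round(4),s,np.degrees(np.arctan2(vt[0,1],vt[0,0]))%180)
E
```

```text
nip1 want 139.8 [0.4978 0.076 ] [0.03755572 0.01427188] 139.24132511215996
nip2 want 19.8 [0.6504 0.0491] [0.03781124 0.01091642] 22.33874145472101
nip3 start 176, crosswise 169.8 [ 0.5501 -0.0697] [0.03715388 0.00868425] 176.94036479894666
```

```bash
python3 -c "
from plant import *
print(job_done())"
```

```text
the job is handed in; nothing more can be done
None
```

I turned the first nipple clockwise from the valve a quarter turn, then the second. I gripped each by its blade, released it and lifted clear, and the job was handed in at about 12 s. The hand-in reports no verdict.

| Nipple | Blade direction, last side picture | Wanted | Off by |
|---|---|---|---|
| nip1 | 139.2° | 139.8° (its spoke) | under 1° |
| nip2 | 22.3° | 19.8° (its spoke) | about 2.5° |
| nip3 | 176.9° | 169.8° (crosswise) | about 7°, as at the start (176°) |

- **Accuracy:** these angles come from corners I picked by eye, good to a few degrees. The allowed error is 15° for nip1 and nip2, and 20° for nip3.
- **Wheel position:** the two cameras disagreed by 2–3 mm, about the stated calibration error. I used the combined fit, and both grips closed well centred.
- **Forces:** my readings stayed below about 12 N. At the end the gripper was open, about 12 cm above the nipples and touching nothing.

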